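# Move the stripped glazing bars to the priming rack in order

### The arm

A 6-joint arm with a two-finger parallel gripper is mounted at the origin on the work surface. World frame = base frame: x ahead of the robot, y to its left, z up, the work surface at z = 0. Lengths are in m, angles in rad, forces in N, time in s.
With the tool pointing down it reaches from about 0.375 to 0.975 m from the base axis. Payload 3.8 kg.
Tool frame: the origin (TCP) lies on the centre line of the jaws, within the pads' length; the fingertips stand 17 mm ahead of it and the grasp point (between the pads) lies 2 mm behind it (bot.tip_extent is the distance from the TCP to the fingertips, in m); z points along the fingers, y is the line along which they close (so a half turn about z gives the same grasp; the last joint's range is limited). The gripper opens to 85 mm and grips with 20 to 120 N. Pads are 22 mm wide; open, the fingers measure 114 mm over their backs; the gripper's body (76 mm by 85 mm) begins 54 mm behind the grasp point. The pads swing forward as they close: fully open they stand 13 mm farther back than shut.
Start: joints at [1.192, 0.264, 1.604, -0, 1.274, -0.037], TCP at [0.226, 0.636, 0.22] pointing down, gripper open.
Joint ranges: [-2.63, 2.63], [-0.94, 2.18], [0.31, 2.57], [-1.31, 4.45], [0, 2.66], [-2.55, 2.55]. Speed limits (rad/s): [2.57, 2.57, 3.14, 3.14, 3.14, 3.14].

### API

Orientations are given as a rotation vector (axis times angle).
In Python, from workcell import readout, read_camera, finish_job, bot gives the robot as it stands.
- The arm moves only by the tool jog_arm, never from a script. Its argument "deltas" is one flat list of numbers, 7 for each row, row after row: the shift along the tool's x, y, z in m, then the turn, a rotation vector about the tool's x, y, z in degrees, then the gripper command: -1 is shut, 1 is fully open, values between are in proportion. A call has 1 to 8 rows; each row is the pose to reach, as a shift and turn from the pose commanded when the call began, along the tool's axes at that moment; what a row does not reach only later rows make up. A row lasts 1/10 s, in which the tool goes at most 50 mm and 8.59 degrees, less where a joint would pass 70% of its speed; a pose out of reach is approached as far as the arm can. A call with a gripper value outside its range is refused whole. The fingers move at their own pace and stop on an object; "squeeze" is the grip in N (left out, the last holds). Time passes only in rows, so rows that repeat a pose let the fingers close. It gives the time, the measured TCP pose, the force, the opening and the grip force at its end, in the units of the state.
- readout.read_state(): the state, without advancing time (a new reading comes with each control period).
- read_camera(name): name is "scene" or "top"; returns a dict with "color" (384x512x3 uint8, blue, green, red), "fx", "fy", "cx", "cy" (pixels), "dist" ([k1, k2, p1, p2, k3] as OpenCV has them; the pictures are not rectified), "origin" and "attitude" of the camera in the world. Camera axes: x right, y down, z forward; pixel columns grow to the right and rows downward; lengths in m; the calibration is good to about 2 mm. A picture is of the moment at which its call begins. There is no depth.
- finish_job(): hands the job in; it is judged then, once.
The state is a dict: "time": time; "q": joint angles; "joint_vel": joint speeds; "joint_torque": joint torques, N m; "tool_pos": TCP position; "tcp_rot": TCP orientation; "wrist_force": force on the tool from outside, world axes, zero at the start; "torque": the same for the moment, N m; "width": opening from 0.0 (shut) to 1.0 (fully open); "grip_force": force on a finger pad.
Only numpy, scipy, OpenCV 4.12 (cv2) and the standard library are available. Lean on these libraries where they do the work, as an engineer would, in place of code of your own. Each camera call takes 0.05 s, during which the arm holds its last target. There are 200 camera calls.

### The job

The four stripped glazing bars in the full notched rack come from four different windows and lie in the order of the jobs: move them one at a time to the empty priming rack, one bar to a notch, keeping the same left-to-right order as seen from the robot. Set each down gently, without dropping it, seated across both bearers and about centred, tongue upwards as it lies now. Leave the tin, the scraper and the brush where they are.

Things in the scene. Friction and masses are not known exactly. Their poses are not given: they have to be found in the camera images.
- bar_a_mid (a point): Loose wooden glazing bar, 200 mm long overall (shortest of the four), 38 mm high, 120 g or so. Lower 20 mm: dark brown body 28 mm wide; upper 18 mm: pale stripped glazing tongue 12 mm wide, centred on it; a stub tenon 20 mm long and 10 mm wide at each end. This point is the bar's centre, half-way up (19 mm above its underside). x runs along the bar, y across it, z up.
- bar_b_mid (a point): Loose wooden glazing bar, 225 mm long overall (second shortest of the four), 38 mm high, 120 g or so. Lower 20 mm: dark brown body 28 mm wide; upper 18 mm: pale stripped glazing tongue 12 mm wide, centred on it; a stub tenon 20 mm long and 10 mm wide at each end. This point is the bar's centre, half-way up (19 mm above its underside). x runs along the bar, y across it, z up.
- bar_c_mid (a point): Loose wooden glazing bar, 250 mm long overall (second longest of the four), 38 mm high, 120 g or so. Lower 20 mm: dark brown body 28 mm wide; upper 18 mm: pale stripped glazing tongue 12 mm wide, centred on it; a stub tenon 20 mm long and 10 mm wide at each end. This point is the bar's centre, half-way up (19 mm above its underside). x runs along the bar, y across it, z up.
- bar_d_mid (a point): Loose wooden glazing bar, 280 mm long overall (longest of the four), 38 mm high, 120 g or so. Lower 20 mm: dark brown body 28 mm wide; upper 18 mm: pale stripped glazing tongue 12 mm wide, centred on it; a stub tenon 20 mm long and 10 mm wide at each end. This point is the bar's centre, half-way up (19 mm above its underside). x runs along the bar, y across it, z up.
- notch_a: Fixed notch of the full stripping rack in which bar_a lies at the start: two black rubber pads 18 x 44 x 2 mm, 90 mm apart, on the notch floor. Origin midway between the pads, at their underside, 34 mm above the bench. x points along the bar away from the robot, y along the row to the left. The rack is built like the priming rack (notches 76 mm apart); which notch is which varies.
- notch_b: Fixed notch of the full stripping rack in which bar_b lies at the start: two black rubber pads 18 x 44 x 2 mm, 90 mm apart, on the notch floor. Origin midway between the pads, at their underside, 34 mm above the bench. x points along the bar away from the robot, y along the row to the left. The rack is built like the priming rack (notches 76 mm apart); which notch is which varies.
- notch_c: Fixed notch of the full stripping rack in which bar_c lies at the start: two black rubber pads 18 x 44 x 2 mm, 90 mm apart, on the notch floor. Origin midway between the pads, at their underside, 34 mm above the bench. x points along the bar away from the robot, y along the row to the left. The rack is built like the priming rack (notches 76 mm apart); which notch is which varies.
- notch_d: Fixed notch of the full stripping rack in which bar_d lies at the start: two black rubber pads 18 x 44 x 2 mm, 90 mm apart, on the notch floor. Origin midway between the pads, at their underside, 34 mm above the bench. x points along the bar away from the robot, y along the row to the left. The rack is built like the priming rack (notches 76 mm apart); which notch is which varies.
- prime_rack: Empty rack, fixed, left or right: two wooden bearers 316 mm long (along y), 18 mm thick, at x = -45 and +45 mm, each with four notches 48 mm wide. Origin at its middle, at bench level; x away from the robot, y left along the row. Notch centres: y = +114, +38, -38, -114 mm. Notch floors 36 mm up, teeth 52 mm; a seated bar's centre is 55 mm up. Open between the bearers, but for ties 18 mm high at y = +-140 mm.
- strip_rack: The full stripping rack, fixed on the other side, built just like the priming rack and turned a little on its own: same origin, axes, notch places and heights.
- primer_tin: Bystander: paper-labelled tin, 74 mm across, 85 mm high. Origin at the centre of its underside.
- scraper: Bystander: grey plastic scraper with a steel blade, about 155 x 64 x 31 mm, lying flat. Origin near its centre at bench level, x towards the blade.
- dust_brush: Bystander: hand brush lying flat on the bench, about 200 mm long. Origin under it at bench level, x along it.
Not all that is in view belongs to the job. What is shaped like the part that bears bar_a_mid but red is not meant.

How it is judged:
By the outcome, as a careful person would: the job done as asked, in the order asked, and still so for the second after the job is handed in, with the robot touching nothing.
It also fails if it takes over 96 s, if anything falls off the work surface, if the arm or the gripper's body presses on something with over 40 N, if the wrist force passes 120 N, or if a joint passes its speed limit or range.

## Working session

There is one attempt and no reset: what is moved stays moved. The work goes in short steps, Python scripts to look and compute and a tool call to move; the robot and the scene stay as the last step left them, time stands still between calls to the robot, and variables do not carry over. Pictures are saved under pics/ and viewed, at most 14 in all, crops included, and the job is handed in when it is done.

Besides the shell and the picture viewer there is one more tool, called after "Request:" in YAML: its name, and indented under it one key for each argument. jog_arm: Moves the arm, as the interface text tells. Its arguments: {"type":"object","properties":{"deltas":{"type":"array"},"squeeze":{"type":"number"}},"required":["deltas"]}

```bash
ls; mkdir -p pics; python3 - <<'E'
from workcell import readout, read_camera, bot
import cv2
print(readout.read_state())
for n in("scene","top"):
    c=read_camera(n); cv2.imwrite(f"pics/{n}0.png",c["color"]); print({k:v for k,v in c.items() if k!="color"})
print([a for a in dir(bot) if a[0]!='_'])
E
```

```text
pics
{'time': 0.0, 'q': array([ 1.19212238e+00,  2.64793830e-01,  1.60537847e+00,  1.32079905e-05,
        1.27366787e+00, -3.69026462e-02]), 'joint_vel': array([-0.00098682, -0.00116265,  0.00164022, -0.00091722, -0.00031332,
       -0.00081028]), 'joint_torque': array([ 1.53554643e-03, -5.15129900e+01, -3.67314363e+01,  1.62409009e-05,
        1.29533277e-02, -1.41909678e-05]), 'tool_pos': array([0.22595316, 0.63526477, 0.21883221]), 'tcp_rot': array([-0.5341688 , -3.09536195,  0.00344984]), 'wrist_force': array([ 0.22355656,  1.08128353, -0.79538392]), 'torque': array([-0.01550434,  0.03114173, -0.02985843]), 'grip_force': 0.0, 'width': 1.0008593415344458}
{'fx': 450.5233617612256, 'fy': 450.5233617612256, 'cx': 256.51298494957564, 'cy': 184.62881287750025, 'dist': array([0.03183948, 0.        , 0.        , 0.        , 0.        ]), 'origin': array([1.20793283, 0.69068885, 0.91030059]), 'attitude': array([-1.02081684, -2.36382769,  1.08840685])}
{'fx': 407.56685849155565, 'fy': 407.56685849155565, 'cx': 260.7796263320917, 'cy': 191.44829249161097, 'dist': array([0.00955602, 0.        , 0.        , 0.        , 0.        ]), 'origin': array([3.90162617e-01, 7.77745988e-04, 1.07814978e+00]), 'attitude': array([-2.18478528,  2.18521265, -0.1116434 ])}
['MotionError', 'tip_extent']
```

View pics/top0.png

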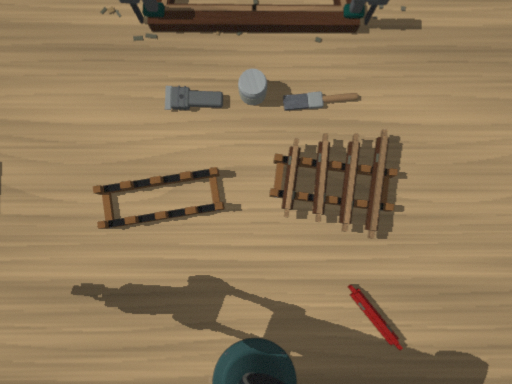

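View pics/scene0.png

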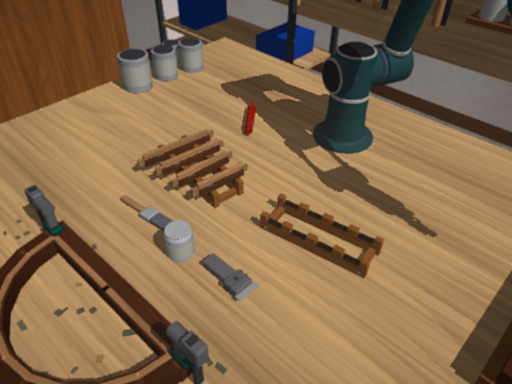

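The top view shows the empty priming rack on the left (pixels about x 95–223, y 168–228). The full rack is on the right, with the bars running short to long from left to right (columns about 290, 321, 350 and 378), so the order is a, b, c, d. The tin, scraper and brush lie beyond the racks, and the red decoy is near (375,317).

```bash
python3 - <<'E'
import cv2
im=cv2.imread("pics/top0.png")
cv2.imwrite("pics/c1.png",cv2.resize(im[122:242,262:407],None,fx=5,fy=5,interpolation=cv2.INTER_CUBIC))
cv2.imwrite("pics/c2.png",cv2.resize(im[160:235,85:230],None,fx=5,fy=5,interpolation=cv2.INTER_CUBIC))
E
```

```text
(no output)
```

View pics/c1.png

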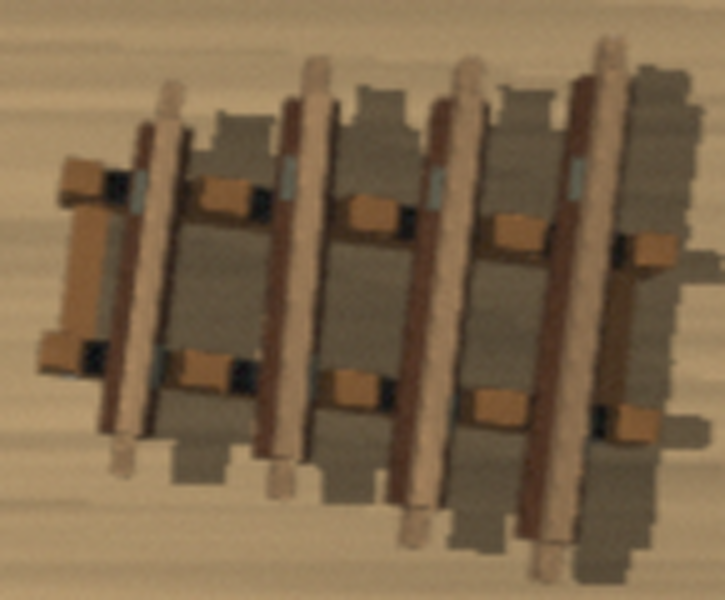

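View pics/c2.png

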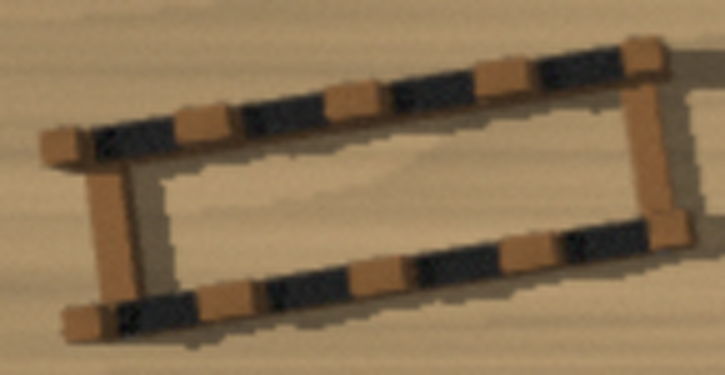

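```bash
cat > h.py <<'E'
import numpy as np, cv2
from scipy.spatial.transform import Rotation as R
from workcell import readout, read_camera
def ray(c,px,z):
    K=np.array([[c["fx"],0,c["cx"]],[0,c["fy"],c["cy"]],[0,0,1]])
    n=cv2.undistortPoints(np.array(px,float).reshape(-1,1,2),K,c["dist"])[:,0]
    d=R.from_rotvec(c["attitude"]).apply(np.c_[n,np.ones(len(n))]); o=np.array(c["origin"])
    return o+d*((z-o[2])/d[:,2])[:,None]
def go(xyz,yaw,cmd=None):
    "delta in tool frame from measured pose to TCP xyz, tool down, tool y axis at world angle yaw"
    s=readout.read_state(); r=R.from_rotvec(s["tcp_rot"]); p=s["tool_pos"]
    y=np.array([np.cos(yaw),np.sin(yaw),0]); best=None
    for sg in(1,-1):
        z=np.array([0,0,-1.]); t=R.from_matrix(np.c_[np.cross(sg*y,z),sg*y,z])
        d=(r.inv()*t).as_rotvec(degrees=True)
        if best is None or np.linalg.norm(d)<np.linalg.norm(best): best=d
    print("t",round(s["time"],2),"pos",p.round(4),"shift mm",(r.inv().apply(np.array(xyz)-p)*1e3).round(1),"turn",best.round(1))
E
python3 - <<'E'
from h import *
c=read_camera("top")
f=lambda pts,x0,y0:[((u+.5)/5-.5+x0,(v+.5)/5-.5+y0) for u,v in pts]
T=[(62,146),(202,123),(352,100),(502,77),(642,55),(84,323),(226,299),(378,274),(528,250),(670,228)]
P=ray(c,f(T,85,160),.052)[:,:2]
M=np.array([(x,y) for x in(.045,-.045) for y in(.148,.076,0,-.076,-.148)])
pc=P.mean(0);U,S,V=np.linalg.svd((M-M.mean(0)).T@(P-pc)); Rt=(U@V).T
print("prime",pc.round(4),"yaw",np.degrees(np.arctan2(Rt[1,0],Rt[0,0])).round(2),"res mm",((P-pc-M@Rt.T)*1e3).round(1).tolist())
for y in(.114,.038,-.038,-.114): q=pc+Rt@[0,y];print("notch",q.round(4),np.hypot(*q).round(3))
B=[(168,122),(131,436),(316,97),(287,458),(468,97),(424,508),(608,75),(553,540)]
Q=ray(c,f(B,262,122),.074)[:,:2]
for i in range(4):
    a,b=Q[2*i],Q[2*i+1];m=(a+b)/2;d=a-b
    print("bar",m.round(4),"len",np.linalg.norm(d).round(4),"yaw",np.degrees(np.arctan2(d[1],d[0])).round(2),np.hypot(*m).round(3))
go([.5,-.1,.2],0)
E
```

```text
prime [0.4646 0.2434] yaw 9.18 res mm [[-0.2, -1.5], [-0.0, 0.2], [-0.4, 0.4], [-0.7, 0.3], [-0.9, 0.8], [0.1, -1.0], [0.5, 0.2], [0.8, -0.0], [0.6, 0.3], [0.2, 0.3]]
notch [0.4464 0.3559] 0.571
notch [0.4585 0.2809] 0.538
notch [0.4706 0.2059] 0.514
notch [0.4827 0.1309] 0.5
bar [ 0.5124 -0.0918] len 0.1582 yaw -7.1 0.521
bar [ 0.5134 -0.1674] len 0.1815 yaw -5.35 0.54
bar [ 0.5012 -0.2393] len 0.2072 yaw -7.21 0.555
bar [ 0.499  -0.3064] len 0.235 yaw -8.17 0.586
t 0.15 pos [0.226  0.6354 0.2191] shift mm [-504.6 -601.    20.2] turn [-0.1  0.1 70.4]
```

```bash
python3 - <<'E'
from h import *
go([.5124,-.0918,.13],np.radians(82.9))
E
```

```text
t 0.15 pos [0.226  0.6354 0.2191] shift mm [-513.5 -589.    90.2] turn [ -0.1  -0.  -12.5]
```

Request:
jog_arm:
  deltas: [-0.5135,-0.589,0.09,0,0,-12.5,0.2,-0.5135,-0.589,0.09,0,0,-12.5,0.2,-0.5135,-0.589,0.09,0,0,-12.5,0.2,-0.5135,-0.589,0.09,0,0,-12.5,0.2,-0.5135,-0.589,0.09,0,0,-12.5,0.2,-0.5135,-0.589,0.09,0,0,-12.5,0.2,-0.5135,-0.589,0.09,0,0,-12.5,0.2,-0.5135,-0.589,0.09,0,0,-12.5,0.2]
  squeeze: 30

```text
time: 0.95
tool_pos: [0.372, 0.2643, 0.1741]
tcp_rot: [0.193, 3.135, 0.0]
wrist_force: [1.5, -0.0, -0.4]
width: 0.596
grip_force: 0.0
```

```bash
python3 - <<'E'
from h import *
go([.5124,-.0918,.13],np.radians(82.9))
E
```

```text
t 0.95 pos [0.372  0.2643 0.1741] shift mm [-183.1 -336.2   44.1] turn [0. 0. 0.]
```

Request:
jog_arm:
  deltas: [-0.183,-0.336,0.044,0,0,0,0.2,-0.183,-0.336,0.044,0,0,0,0.2,-0.183,-0.336,0.044,0,0,0,0.2,-0.183,-0.336,0.044,0,0,0,0.2,-0.183,-0.336,0.044,0,0,0,0.2,-0.183,-0.336,0.044,0,0,0,0.2,-0.183,-0.336,0.044,0,0,0,0.2,-0.183,-0.336,0.044,0,0,0,0.2]

```text
time: 1.75
tool_pos: [0.5125, -0.0928, 0.13]
tcp_rot: [0.197, 3.135, -0.001]
wrist_force: [0.2, 0.6, -0.6]
width: 0.596
grip_force: 0.0
```

Request:
jog_arm:
  deltas: [0,0,0,0,0,0,0.2,0,0,0,0,0,0,0.2,0,0,0,0,0,0,0.2]

```text
time: 2.05
tool_pos: [0.5114, -0.0889, 0.1301]
tcp_rot: [-0.193, -3.135, -0.001]
wrist_force: [-0.2, 1.0, -0.4]
width: 0.601
grip_force: 0.0
```

```bash
python3 - <<'E'
from h import *
go([.5124,-.0918,.047],np.radians(82.9))
c=read_camera("top")["color"];cv2.imwrite("pics/t1.png",cv2.resize(c[90:250,230:420],None,fx=3,fy=3))
E
```

```text
t 2.05 pos [ 0.5114 -0.0889  0.1301] shift mm [-1.4 -2.8 83.1] turn [ 0.  -0.1  0. ]
```

View pics/t1.png

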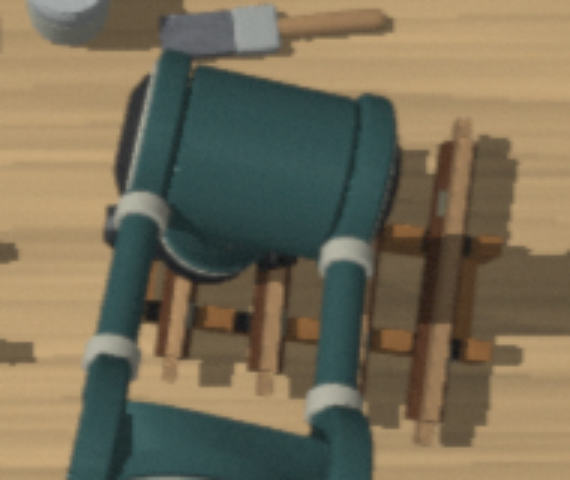

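The arm hides bar a from above, so the top view can't check the grasp here. I'll go down using the measured offsets.

Request:
jog_arm:
  deltas: [-0.0015,-0.003,0.03,0,0,0,0.2,-0.0015,-0.003,0.05,0,0,0,0.2,-0.0015,-0.003,0.065,0,0,0,0.2,-0.0015,-0.003,0.075,0,0,0,0.2,-0.0015,-0.003,0.083,0,0,0,0.2,-0.0015,-0.003,0.083,0,0,0,0.2]

```text
time: 2.7
tool_pos: [0.5124, -0.0921, 0.0467]
tcp_rot: [-0.192, -3.134, -0.0]
wrist_force: [0.4, -0.5, 0.2]
width: 0.598
grip_force: 0.0
```

```bash
python3 - <<'E'
from h import *
go([.5124,-.0918,.047],np.radians(82.9))
c=read_camera("scene")["color"];cv2.imwrite("pics/s1.png",cv2.resize(c[100:230,110:290],None,fx=4,fy=4))
E
```

```text
t 2.7 pos [ 0.5124 -0.0921  0.0467] shift mm [ 0.1  0.3 -0.3] turn [ 0.  -0.1  0.1]
```

View pics/s1.png

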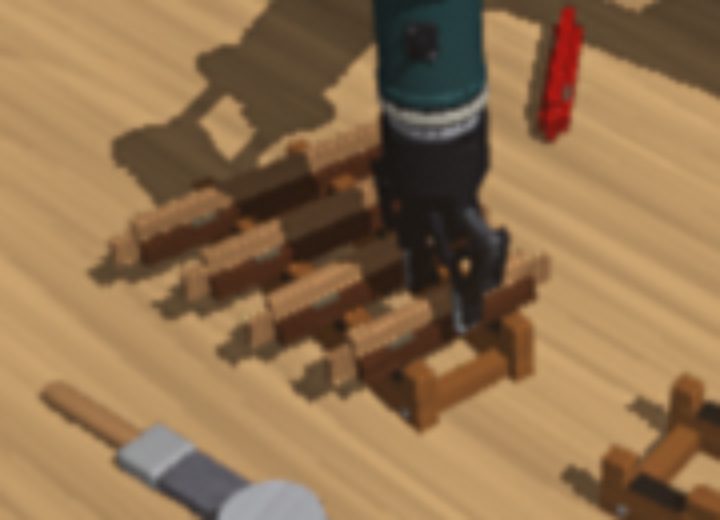

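The fingers straddle bar a between the bearers (about (440,290) in the crop). I'll close on it.

Request:
jog_arm:
  deltas: [0,0,0,0,0,0,-0.5,0,0,0,0,0,0,-0.7,0,0,0,0,0,0,-0.8,0,0,0,0,0,0,-0.8,0,0,0,0,0,0,-0.8,0,0,0,0,0,0,-0.8]
  squeeze: 35

```text
time: 3.35
tool_pos: [0.5138, -0.0931, 0.0482]
tcp_rot: [0.194, 3.134, -0.0]
wrist_force: [-0.9, 0.2, 6.1]
width: 0.128
grip_force: 38.2
```

Request:
jog_arm:
  deltas: [0,0,-0.01,0,0,0,-0.8,0,0,-0.03,0,0,0,-0.8,0,0,-0.05,0,0,0,-0.8,0,0,-0.08,0,0,0,-0.8,0,0,-0.1,0,0,0,-0.8,0,0,-0.1,0,0,0,-0.8]

```text
time: 3.95
tool_pos: [0.5155, -0.0936, 0.1509]
tcp_rot: [0.194, 3.129, -0.002]
wrist_force: [0.6, -0.0, -1.0]
width: 0.134
grip_force: 37.3
```

```bash
python3 - <<'E'
from h import *
go([.4464,.3559,.13],np.radians(99.2))
c=read_camera("scene")["color"];cv2.imwrite("pics/s2.png",cv2.resize(c[60:210,110:310],None,fx=4,fy=4))
E
```

```text
t 3.95 pos [ 0.5155 -0.0936  0.1509] shift mm [124.2 437.5  19.8] turn [ -0.1   0.4 -16.3]
```

View pics/s2.png

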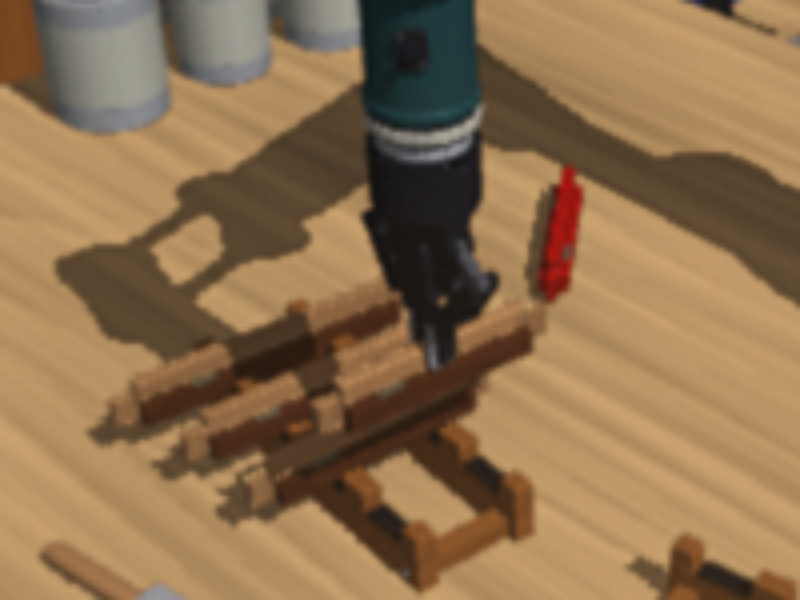

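Bar a is lifted, but the width is about 11 mm, so the fingers hold the tongue and not the body. I need the bar's height relative to the TCP before setting it down. I'll intersect rays with the vertical plane through the bar.

```bash
python3 - <<'E'
from h import *
c=read_camera("scene"); o=np.array(c["origin"])
s=readout.read_state();p=s["tool_pos"];X=R.from_rotvec(s["tcp_rot"]).as_matrix();print(X.round(3).tolist())
n=X[:,1]
for name,uv,off in[("tongue top far end",(340,378),.006),("body bottom far end",(350,432),.014),("body top far end",(350,398),.014),("tongue top near end",(530,302),.006),("body bottom near end",(533,353),.014)]:
    px=[(uv[0]+.5)/4-.5+110,(uv[1]+.5)/4-.5+60]
    a=ray(c,[px],0.)[0]; d=a-o
    nn=n*np.sign(n[1])  # camera sees the +y side
    k=((p+nn*off-o)@nn)/(d@nn); q=o+k*d
    print(name,(q-p).round(4),"along",np.round((q-p)@X[:,0],4))
E
```

```text
[[-0.992, 0.123, 0.0], [0.123, 0.992, -0.0], [-0.0, -0.0, -1.0]]
tongue top far end [ 0.0838 -0.0044  0.0353] along -0.0837
body bottom far end [ 0.0858  0.0034 -0.0058] along -0.0847
body top far end [0.0833 0.0038 0.0223] along -0.0822
tongue top near end [-0.0791  0.0159  0.0273] along 0.0805
body bottom near end [-0.0741  0.0233 -0.0117] along 0.0764
```

```bash
python3 - <<'E'
from h import *
from workcell import bot
print(bot.tip_extent)
c=read_camera("scene")
s=readout.read_state();p=s["tool_pos"]
K=np.array([[c["fx"],0,c["cx"]],[0,c["fy"],c["cy"]],[0,0,1]]);A=R.from_rotvec(c["attitude"]).inv()
x0,y0,f=155,105,9
im=cv2.resize(c["color"][y0:y0+65,x0:x0+88],None,fx=f,fy=f,interpolation=cv2.INTER_CUBIC)
for dz in(0.0,-.017):
    q=p+[0,.014,dz]
    u=cv2.projectPoints(q[None],A.as_rotvec(),A.apply(-np.array(c["origin"])),K,c["dist"])[0].ravel()
    cv2.circle(im,tuple(int(v) for v in ((u-[x0,y0]+.5)*f)),4,(0,0,255) if dz else (0,255,0),-1)
cv2.imwrite("pics/s3.png",im)
E
```

```text
0.017
```

View pics/s3.png

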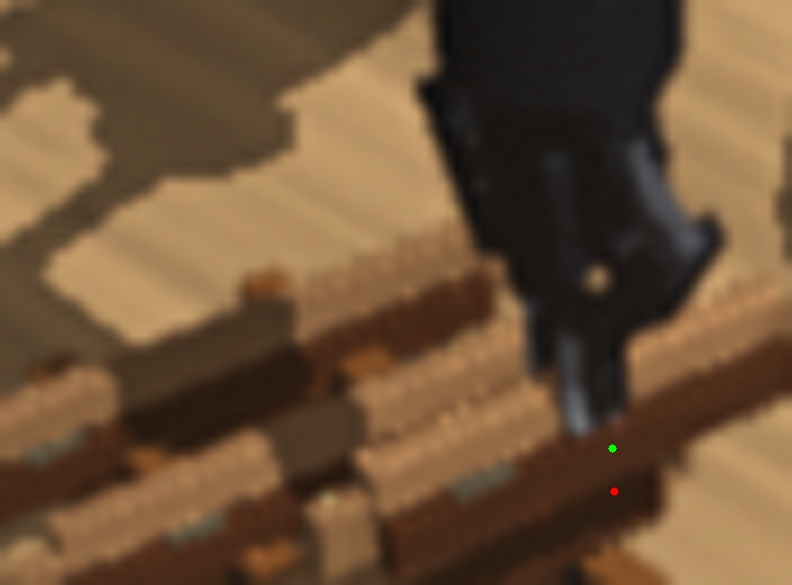

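The TCP-to-bar offset is consistent: the underside sits about 12 mm below the measured TCP, with the tips on the tongue just above the shoulder. So the bar should be seated when the TCP is at about 0.048. Next I carry it to the leftmost priming notch.

Request:
jog_arm:
  deltas: [0.1242,0.4375,0.01,0,0,-16.3,-0.8,0.1242,0.4375,0.01,0,0,-16.3,-0.8,0.1242,0.4375,0.01,0,0,-16.3,-0.8,0.1242,0.4375,0.01,0,0,-16.3,-0.8,0.1242,0.4375,0.01,0,0,-16.3,-0.8,0.1242,0.4375,0.01,0,0,-16.3,-0.8,0.1242,0.4375,0.01,0,0,-16.3,-0.8,0.1242,0.4375,0.01,0,0,-16.3,-0.8]

```text
time: 4.9
tool_pos: [0.4502, 0.3034, 0.1363]
tcp_rot: [0.252, -3.128, 0.003]
wrist_force: [1.0, 0.8, -1.3]
width: 0.123
grip_force: 37.2
```

Request:
jog_arm:
  deltas: [0,0,0,0,0,0,-0.8,0,0,0,0,0,0,-0.8]

```text
time: 5.1
tool_pos: [0.4504, 0.3026, 0.1364]
tcp_rot: [0.257, -3.127, 0.004]
wrist_force: [0.4, 0.1, -1.5]
width: 0.125
grip_force: 37.2
```

```bash
python3 - <<'E'
from h import *
go([.4464,.3559,.048],np.radians(99.2))
E
```

```text
t 5.1 pos [0.4504 0.3026 0.1364] shift mm [-5.1 53.4 88.2] turn [-0.1 -0.2  0.2]
```

Request:
jog_arm:
  deltas: [-0.005,0.0535,0,0,0,0.2,-0.8,-0.005,0.0535,0,0,0,0.2,-0.8,-0.005,0.0535,0.03,0,0,0.2,-0.8,-0.005,0.0535,0.055,0,0,0.2,-0.8,-0.005,0.0535,0.055,0,0,0.2,-0.8]

```text
time: 5.6
tool_pos: [0.4454, 0.3516, 0.0786]
tcp_rot: [0.244, -3.123, 0.009]
wrist_force: [-0.8, -0.7, -1.7]
width: 0.134
grip_force: 37.2
```

```bash
python3 - <<'E'
from h import *
go([.4464,.3559,.0485],np.radians(99.2))
c=read_camera("scene")["color"];cv2.imwrite("pics/s4.png",cv2.resize(c[150:280,250:400],None,fx=4,fy=4))
E
```

```text
t 5.6 pos [0.4454 0.3516 0.0786] shift mm [-2.   4.2 30. ] turn [-0.3 -0.5 -0.3]
```

View pics/s4.png

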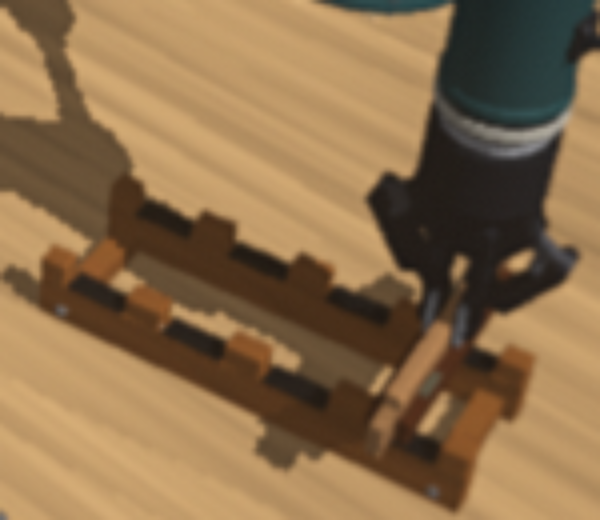

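Bar a hangs over the last notch on the robot's left (crop about (405,390)), which agrees with being about 30 mm up. I lower it most of the way, then slowly.

Request:
jog_arm:
  deltas: [-0.001,0.003,0.01,0,0,0,-0.8,-0.001,0.003,0.02,0,0,0,-0.8,-0.001,0.003,0.02,0,0,0,-0.8,-0.001,0.003,0.02,0,0,0,-0.8]

```text
time: 6.05
tool_pos: [0.4492, 0.3589, 0.0637]
tcp_rot: [0.247, -3.132, 0.0]
wrist_force: [-0.2, 0.0, -1.7]
width: 0.126
grip_force: 37.2
```

```bash
python3 - <<'E'
from h import *
go([.4464,.3559,.0485],np.radians(99.2))
E
```

```text
t 6.05 pos [0.4492 0.3589 0.0637] shift mm [ 3.2 -2.6 15.2] turn [-0.  -0.  -0.2]
```

Request:
jog_arm:
  deltas: [0.003,-0.0025,0.003,0,0,0,-0.8,0.003,-0.0025,0.006,0,0,0,-0.8,0.003,-0.0025,0.008,0,0,0,-0.8,0.003,-0.0025,0.01,0,0,0,-0.8,0.003,-0.0025,0.01,0,0,0,-0.8,0.003,-0.0025,0.01,0,0,0,-0.8]

```text
time: 6.65
tool_pos: [0.4465, 0.3561, 0.0536]
tcp_rot: [0.247, -3.132, 0.0]
wrist_force: [0.1, -0.3, -1.1]
width: 0.128
grip_force: 37.2
```

Request:
jog_arm:
  deltas: [0,0,0.001,0,0,0,-0.8,0,0,0.002,0,0,0,-0.8,0,0,0.002,0,0,0,-0.8]

```text
time: 6.95
tool_pos: [0.4465, 0.356, 0.0515]
tcp_rot: [0.247, -3.132, 0.0]
wrist_force: [-0.5, 0.3, -1.3]
width: 0.137
grip_force: 37.2
```

Request:
jog_arm:
  deltas: [0,0,0.001,0,0,0,-0.8,0,0,0.002,0,0,0,-0.8,0,0,0.002,0,0,0,-0.8]

```text
time: 7.25
tool_pos: [0.4464, 0.356, 0.0494]
tcp_rot: [0.247, -3.132, 0.0]
wrist_force: [-0.0, 0.1, -2.2]
width: 0.127
grip_force: 37.2
```

Request:
jog_arm:
  deltas: [0,0,0.001,0,0,0,-0.8,0,0,0.0015,0,0,0,-0.8,0,0,0.0015,0,0,0,-0.8]

```text
time: 7.55
tool_pos: [0.4466, 0.3561, 0.0483]
tcp_rot: [-0.247, 3.132, -0.0]
wrist_force: [-0.5, -0.3, 1.0]
width: 0.132
grip_force: 37.5
```

Contact at z = 0.0483: the force turns upward, as predicted. I release and rise.

Request:
jog_arm:
  deltas: [0,0,0.0005,0,0,0,-0.6,0,0,0.0005,0,0,0,-0.3,0,0,0.0005,0,0,0,0.0,0,0,0.0005,0,0,0,0.2,0,0,0.0005,0,0,0,0.2,0,0,-0.03,0,0,0,0.2,0,0,-0.07,0,0,0,0.2,0,0,-0.1,0,0,0,0.2]

```text
time: 8.35
tool_pos: [0.4469, 0.3564, 0.15]
tcp_rot: [-0.247, 3.131, 0.001]
wrist_force: [0.1, 0.2, 0.9]
width: 0.6
grip_force: 0.0
```

```bash
python3 - <<'E'
from h import *
go([.5134,-.1674,.13],np.radians(90-5.4))
E
```

```text
t 8.35 pos [0.4469 0.3564 0.15  ] shift mm [  16.4 -527.7   19.7] turn [ 0.   0.1 14.4]
```

Request:
jog_arm:
  deltas: [0.0164,-0.5277,0.02,0,0,14.4,0.2,0.0164,-0.5277,0.02,0,0,14.4,0.2,0.0164,-0.5277,0.02,0,0,14.4,0.2,0.0164,-0.5277,0.02,0,0,14.4,0.2,0.0164,-0.5277,0.02,0,0,14.4,0.2,0.0164,-0.5277,0.02,0,0,14.4,0.2,0.0164,-0.5277,0.02,0,0,14.4,0.2,0.0164,-0.5277,0.02,0,0,14.4,0.2]

```text
time: 9.15
tool_pos: [0.4969, -0.0424, 0.1333]
tcp_rot: [0.147, 3.137, 0.0]
wrist_force: [1.3, 0.0, -0.6]
width: 0.596
grip_force: 0.0
```

```bash
python3 - <<'E'
from h import *
go([.5134,-.1674,.13],np.radians(90-5.4))
c=read_camera("top")["color"];cv2.imwrite("pics/t2.png",cv2.resize(c[150:245,75:235],None,fx=5,fy=5,interpolation=cv2.INTER_CUBIC))
E
```

```text
t 9.15 pos [ 0.4969 -0.0424  0.1333] shift mm [ -28.1 -122.9    3.3] turn [0.  0.1 0. ]
```

View pics/t2.png

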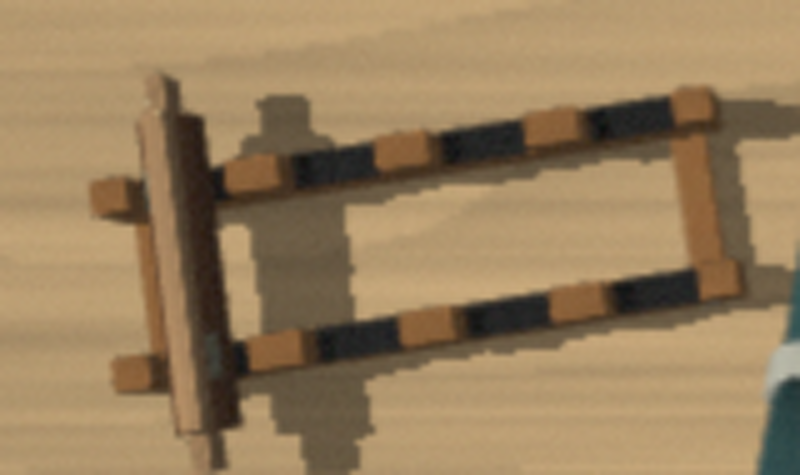

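Bar a is seated across both bearers in the leftmost notch (crop about (185,270)), centred and with its tongue up. Next is bar b.

Request:
jog_arm:
  deltas: [-0.028,-0.123,0,0,0,0,0.2,-0.028,-0.123,0,0,0,0,0.2,-0.028,-0.123,0,0,0,0,0.2,-0.028,-0.123,0,0,0,0,0.2,-0.028,-0.123,0.02,0,0,0,0.2,-0.028,-0.123,0.03,0,0,0,0.2,-0.028,-0.123,0.03,0,0,0,0.2,-0.028,-0.123,0.03,0,0,0,0.2]

```text
time: 10.0
tool_pos: [0.5129, -0.1646, 0.1027]
tcp_rot: [-0.146, -3.137, -0.001]
wrist_force: [-1.1, 0.2, 0.1]
width: 0.602
grip_force: 0.0
```

```bash
python3 - <<'E'
from h import *
go([.5134,-.1674,.0485],np.radians(90-5.4))
E
```

```text
t 10.0 pos [ 0.5129 -0.1646  0.1027] shift mm [-0.8 -2.8 54.2] turn [ 0.  -0.1  0.1]
```

Request:
jog_arm:
  deltas: [-0.001,-0.002,0.02,0,0,0,0.2,-0.001,-0.002,0.035,0,0,0,0.2,-0.001,-0.002,0.047,0,0,0,0.2,-0.001,-0.002,0.054,0,0,0,0.2,-0.001,-0.002,0.054,0,0,0,0.2,-0.001,-0.002,0.054,0,0,0,0.2]

```text
time: 10.6
tool_pos: [0.5142, -0.1676, 0.0491]
tcp_rot: [-0.148, -3.138, -0.0]
wrist_force: [0.3, -0.3, -0.9]
width: 0.599
grip_force: 0.0
```

Request:
jog_arm:
  deltas: [0,0,0,0,0,0,-0.3,0,0,0,0,0,0,-0.5,0,0,0,0,0,0,-0.7,0,0,0,0,0,0,-0.8,0,0,0,0,0,0,-0.8,0,0,0,0,0,0,-0.8]

```text
time: 11.2
tool_pos: [0.5143, -0.1678, 0.0494]
tcp_rot: [0.147, 3.137, -0.001]
wrist_force: [-0.4, 0.1, 2.7]
width: 0.125
grip_force: 38.1
```

Request:
jog_arm:
  deltas: [0,0,-0.01,0,0,0,-0.8,0,0,-0.03,0,0,0,-0.8,0,0,-0.06,0,0,0,-0.8,0,0,-0.09,0,0,0,-0.8,0,0,-0.1,0,0,0,-0.8,0,0,-0.1,0,0,0,-0.8]

```text
time: 11.8
tool_pos: [0.5154, -0.1681, 0.1511]
tcp_rot: [0.147, 3.134, -0.002]
wrist_force: [0.7, -0.3, -1.5]
width: 0.127
grip_force: 37.6
```

```bash
python3 - <<'E'
from h import *
go([.4585,.2809,.14],np.radians(99.2))
c=read_camera("scene")["color"];cv2.imwrite("pics/s5.png",cv2.resize(c[60:210,110:310],None,fx=4,fy=4))
E
```

```text
t 11.8 pos [ 0.5154 -0.1681  0.1511] shift mm [ 98.8 441.7  10.2] turn [ -0.1   0.2 -14.6]
```

View pics/s5.png

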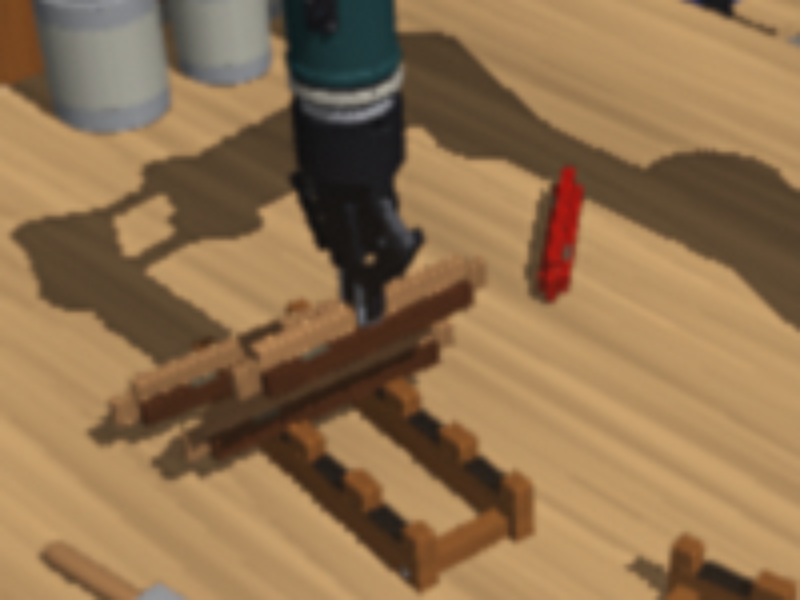

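Bar b is held and level, and c and d are undisturbed. I carry it to the second notch.

Request:
jog_arm:
  deltas: [0.0988,0.4417,0.01,0,0,-14.6,-0.8,0.0988,0.4417,0.01,0,0,-14.6,-0.8,0.0988,0.4417,0.01,0,0,-14.6,-0.8,0.0988,0.4417,0.01,0,0,-14.6,-0.8,0.0988,0.4417,0.01,0,0,-14.6,-0.8,0.0988,0.4417,0.01,0,0,-14.6,-0.8,0.0988,0.4417,0.01,0,0,-14.6,-0.8,0.0988,0.4417,0.01,0,0,-14.6,-0.8]

```text
time: 12.65
tool_pos: [0.4614, 0.2303, 0.1376]
tcp_rot: [0.252, -3.128, 0.002]
wrist_force: [2.0, 0.2, -1.2]
width: 0.133
grip_force: 37.6
```

```bash
python3 - <<'E'
from h import *
go([.4585,.2809,.07],np.radians(99.2))
E
```

```text
t 12.65 pos [0.4614 0.2303 0.1376] shift mm [-5.5 50.4 67.6] turn [-0.1 -0.2  0. ]
```

Request:
jog_arm:
  deltas: [-0.0055,0.03,0,0,0,0,-0.8,-0.0055,0.0505,0,0,0,0,-0.8,-0.0055,0.0505,0.0,0,0,0,-0.8,-0.0055,0.0505,0.03,0,0,0,-0.8,-0.0055,0.0505,0.05,0,0,0,-0.8,-0.0055,0.0505,0.067,0,0,0,-0.8,-0.0055,0.0505,0.067,0,0,0,-0.8,-0.0055,0.0505,0.067,0,0,0,-0.8]

```text
time: 13.45
tool_pos: [0.4601, 0.2786, 0.0719]
tcp_rot: [0.251, -3.129, 0.002]
wrist_force: [-0.3, 0.1, -1.5]
width: 0.127
grip_force: 37.6
```

```bash
python3 - <<'E'
from h import *
go([.4585,.2809,.0515],np.radians(99.2))
E
```

```text
t 13.45 pos [0.4601 0.2786 0.0719] shift mm [ 1.2  2.6 20.4] turn [-0.1 -0.2 -0. ]
```

Request:
jog_arm:
  deltas: [0.001,0.002,0.005,0,0,0,-0.8,0.001,0.002,0.01,0,0,0,-0.8,0.001,0.002,0.014,0,0,0,-0.8,0.001,0.002,0.018,0,0,0,-0.8,0.001,0.002,0.02,0,0,0,-0.8,0.001,0.002,0.02,0,0,0,-0.8,0.001,0.002,0.02,0,0,0,-0.8]

```text
time: 14.15
tool_pos: [0.4598, 0.2817, 0.0531]
tcp_rot: [0.252, -3.131, 0.0]
wrist_force: [-0.9, 0.1, -2.6]
width: 0.125
grip_force: 37.6
```

Request:
jog_arm:
  deltas: [0,0,0.0005,0,0,0,-0.8,0,0,0.001,0,0,0,-0.8,0,0,0.001,0,0,0,-0.8]

```text
time: 14.45
tool_pos: [0.4598, 0.2817, 0.0522]
tcp_rot: [-0.252, 3.131, 0.0]
wrist_force: [0.2, 1.0, -2.2]
width: 0.124
grip_force: 37.6
```

Request:
jog_arm:
  deltas: [-0.001,0,0.001,0,0,0,-0.8,-0.001,0,0.002,0,0,0,-0.8,-0.001,0,0.002,0,0,0,-0.8]

```text
time: 14.75
tool_pos: [0.4607, 0.2817, 0.0499]
tcp_rot: [0.252, -3.131, 0.0]
wrist_force: [-0.3, -0.2, -2.6]
width: 0.129
grip_force: 37.6
```

Request:
jog_arm:
  deltas: [0,0,0.0005,0,0,0,-0.8,0,0,0.001,0,0,0,-0.8,0,0,0.001,0,0,0,-0.8]

```text
time: 15.05
tool_pos: [0.4608, 0.2818, 0.0494]
tcp_rot: [0.252, -3.131, 0.0]
wrist_force: [-0.8, -0.2, 1.6]
width: 0.128
grip_force: 37.9
```

Request:
jog_arm:
  deltas: [0,0,0.0003,0,0,0,-0.6,0,0,0.0003,0,0,0,-0.3,0,0,0.0003,0,0,0,0.0,0,0,0.0003,0,0,0,0.1,0,0,0.0003,0,0,0,0.1,0,0,-0.03,0,0,0,0.1,0,0,-0.07,0,0,0,0.1,0,0,-0.1,0,0,0,0.1]

```text
time: 15.85
tool_pos: [0.4611, 0.282, 0.151]
tcp_rot: [-0.252, 3.13, 0.001]
wrist_force: [0.2, 0.1, 0.2]
width: 0.552
grip_force: 0.0
```

```bash
python3 - <<'E'
from h import *
go([.5012,-.2393,.14],np.radians(90-7.2))
E
```

```text
t 15.85 pos [0.4611 0.282  0.151 ] shift mm [  44.  -521.    10.7] turn [ 0.   0.1 16.4]
```

Request:
jog_arm:
  deltas: [0.044,-0.521,0.01,0,0,16.4,0.15,0.044,-0.521,0.01,0,0,16.4,0.15,0.044,-0.521,0.01,0,0,16.4,0.15,0.044,-0.521,0.01,0,0,16.4,0.15,0.044,-0.521,0.01,0,0,16.4,0.15,0.044,-0.521,0.01,0,0,16.4,0.15,0.044,-0.521,0.01,0,0,16.4,0.15,0.044,-0.521,0.01,0,0,16.4,0.15]

```text
time: 16.65
tool_pos: [0.4912, -0.119, 0.1418]
tcp_rot: [0.197, 3.135, -0.0]
wrist_force: [0.9, 0.4, 0.7]
width: 0.573
grip_force: 0.0
```

```bash
python3 - <<'E'
from h import *
go([.5012,-.2393,.10],np.radians(90-7.2))
E
```

```text
t 16.65 pos [ 0.4912 -0.119   0.1418] shift mm [ -24.9 -118.1   41.8] turn [-0.   0.1  0. ]
```

Request:
jog_arm:
  deltas: [-0.025,-0.118,0,0,0,0,0.15,-0.025,-0.118,0,0,0,0,0.15,-0.025,-0.118,0,0,0,0,0.15,-0.025,-0.118,0,0,0,0,0.15,-0.025,-0.118,0.02,0,0,0,0.15,-0.025,-0.118,0.04,0,0,0,0.15,-0.025,-0.118,0.04,0,0,0,0.15,-0.025,-0.118,0.04,0,0,0,0.15]

```text
time: 17.45
tool_pos: [0.501, -0.236, 0.1012]
tcp_rot: [-0.195, -3.134, -0.001]
wrist_force: [0.4, -0.3, 0.1]
width: 0.574
grip_force: 0.0
```

```bash
python3 - <<'E'
from h import *
go([.5012,-.2393,.049],np.radians(90-7.2))
E
```

```text
t 17.45 pos [ 0.501  -0.236   0.1012] shift mm [-0.7 -3.3 52.2] turn [ 0.  -0.1  0.1]
```

Request:
jog_arm:
  deltas: [-0.0005,-0.002,0.02,0,0,0,0.15,-0.0005,-0.002,0.035,0,0,0,0.15,-0.0005,-0.002,0.045,0,0,0,0.15,-0.0005,-0.002,0.0515,0,0,0,0.15,-0.0005,-0.002,0.0515,0,0,0,0.15,-0.0005,-0.002,0.0515,0,0,0,0.15]

```text
time: 18.05
tool_pos: [0.5019, -0.2392, 0.0502]
tcp_rot: [0.197, 3.135, -0.0]
wrist_force: [-0.1, -0.5, 0.6]
width: 0.576
grip_force: 0.0
```

Request:
jog_arm:
  deltas: [0,0,0,0,0,0,-0.3,0,0,0,0,0,0,-0.5,0,0,0,0,0,0,-0.7,0,0,0,0,0,0,-0.8,0,0,0,0,0,0,-0.8,0,0,0,0,0,0,-0.8]

```text
time: 18.65
tool_pos: [0.502, -0.2395, 0.0505]
tcp_rot: [0.197, 3.135, -0.001]
wrist_force: [-0.2, -0.5, 2.2]
width: 0.127
grip_force: 37.8
```

Request:
jog_arm:
  deltas: [0,0,-0.01,0,0,0,-0.8,0,0,-0.03,0,0,0,-0.8,0,0,-0.06,0,0,0,-0.8,0,0,-0.09,0,0,0,-0.8,0,0,-0.1,0,0,0,-0.8,0,0,-0.1,0,0,0,-0.8]

```text
time: 19.25
tool_pos: [0.5029, -0.2397, 0.152]
tcp_rot: [0.196, 3.132, -0.002]
wrist_force: [-0.1, -0.2, -1.7]
width: 0.127
grip_force: 37.4
```

```bash
python3 - <<'E'
from h import *
go([.4706,.2059,.14],np.radians(99.2))
E
```

```text
t 19.25 pos [ 0.5029 -0.2397  0.152 ] shift mm [ 87.8 438.1  11.1] turn [ -0.1   0.2 -16.4]
```

Request:
jog_arm:
  deltas: [0.0878,0.4381,0.01,0,0,-16.4,-0.8,0.0878,0.4381,0.01,0,0,-16.4,-0.8,0.0878,0.4381,0.01,0,0,-16.4,-0.8,0.0878,0.4381,0.01,0,0,-16.4,-0.8,0.0878,0.4381,0.01,0,0,-16.4,-0.8,0.0878,0.4381,0.01,0,0,-16.4,-0.8,0.0878,0.4381,0.01,0,0,-16.4,-0.8,0.0878,0.4381,0.01,0,0,-16.4,-0.8]

```text
time: 20.05
tool_pos: [0.4706, 0.1612, 0.1388]
tcp_rot: [0.252, -3.128, 0.001]
wrist_force: [1.2, -0.4, -1.6]
width: 0.126
grip_force: 37.3
```

```bash
python3 - <<'E'
from h import *
go([.4706,.2059,.07],np.radians(99.2))
E
```

```text
t 20.05 pos [0.4706 0.1612 0.1388] shift mm [-7.4 44.2 68.8] turn [-0.  -0.2  0. ]
```

Request:
jog_arm:
  deltas: [-0.0055,0.03,0,0,0,0,-0.8,-0.0055,0.0445,0,0,0,0,-0.8,-0.0055,0.0445,0.0,0,0,0,-0.8,-0.0055,0.0445,0.03,0,0,0,-0.8,-0.0055,0.0445,0.05,0,0,0,-0.8,-0.0055,0.0445,0.067,0,0,0,-0.8,-0.0055,0.0445,0.067,0,0,0,-0.8,-0.0055,0.0445,0.067,0,0,0,-0.8]

```text
time: 20.85
tool_pos: [0.4705, 0.203, 0.0734]
tcp_rot: [0.25, -3.13, 0.001]
wrist_force: [0.6, 0.2, -0.4]
width: 0.126
grip_force: 37.3
```

```bash
python3 - <<'E'
from h import *
go([.4706,.2059,.052],np.radians(99.2))
E
```

```text
t 20.85 pos [0.4705 0.203  0.0734] shift mm [-0.6  2.8 21.4] turn [-0.  -0.1 -0.1]
```

Request:
jog_arm:
  deltas: [0.001,0.002,0.005,0,0,0,-0.8,0.001,0.002,0.01,0,0,0,-0.8,0.001,0.002,0.014,0,0,0,-0.8,0.001,0.002,0.018,0,0,0,-0.8,0.001,0.002,0.02,0,0,0,-0.8,0.001,0.002,0.02,0,0,0,-0.8,0.001,0.002,0.02,0,0,0,-0.8]

```text
time: 21.55
tool_pos: [0.4698, 0.2063, 0.0541]
tcp_rot: [-0.253, 3.131, -0.0]
wrist_force: [-0.1, 0.6, -1.1]
width: 0.126
grip_force: 37.4
```

Request:
jog_arm:
  deltas: [0,0,0.001,0,0,0,-0.8,0,0,0.002,0,0,0,-0.8,0,0,0.002,0,0,0,-0.8]

```text
time: 21.85
tool_pos: [0.4697, 0.2062, 0.052]
tcp_rot: [0.252, -3.131, 0.0]
wrist_force: [0.2, 0.4, -2.0]
width: 0.128
grip_force: 37.4
```

Request:
jog_arm:
  deltas: [0,0,0.001,0,0,0,-0.8,0,0,0.001,0,0,0,-0.8]

```text
time: 22.05
tool_pos: [0.4696, 0.2062, 0.0509]
tcp_rot: [0.252, -3.131, 0.0]
wrist_force: [-0.5, -0.1, -1.5]
width: 0.126
grip_force: 37.4
```

Request:
jog_arm:
  deltas: [0,0,0.0005,0,0,0,-0.8,0,0,0.001,0,0,0,-0.8,0,0,0.001,0,0,0,-0.8]

```text
time: 22.35
tool_pos: [0.4698, 0.2063, 0.0504]
tcp_rot: [0.252, -3.131, 0.0]
wrist_force: [-1.1, -1.7, 2.8]
width: 0.127
grip_force: 37.8
```

Contact. I release, rise and go to bar d.

Request:
jog_arm:
  deltas: [0,0,0.0,0,0,0,-0.6,0,0,0.0,0,0,0,-0.3,0,0,0.0,0,0,0,0.0,0,0,0.0,0,0,0,0.1,0,0,0.0,0,0,0,0.1,0,0,-0.03,0,0,0,0.1,0,0,-0.07,0,0,0,0.1,0,0,-0.1,0,0,0,0.1]

```text
time: 23.15
tool_pos: [0.4701, 0.2065, 0.1519]
tcp_rot: [-0.252, 3.13, 0.0]
wrist_force: [0.6, -0.4, 0.6]
width: 0.551
grip_force: 0.0
```

```bash
python3 - <<'E'
from h import *
go([.499,-.3064,.14],np.radians(90-8.2))
E
```

```text
t 23.15 pos [0.4701 0.2065 0.1519] shift mm [  53.6 -510.9   11.7] turn [ 0.   0.1 17.4]
```

Request:
jog_arm:
  deltas: [0.0536,-0.511,0.01,0,0,17.4,0.15,0.0536,-0.511,0.01,0,0,17.4,0.15,0.0536,-0.511,0.01,0,0,17.4,0.15,0.0536,-0.511,0.01,0,0,17.4,0.15,0.0536,-0.511,0.01,0,0,17.4,0.15,0.0536,-0.511,0.01,0,0,17.4,0.15,0.0536,-0.511,0.01,0,0,17.4,0.15,0.0536,-0.511,0.01,0,0,17.4,0.15]

```text
time: 23.95
tool_pos: [0.492, -0.1951, 0.1424]
tcp_rot: [0.225, 3.133, -0.0]
wrist_force: [1.5, -0.3, -0.6]
width: 0.58
grip_force: 0.0
```

```bash
python3 - <<'E'
from h import *
go([.499,-.3064,.10],np.radians(90-8.2))
E
```

```text
t 23.95 pos [ 0.492  -0.1951  0.1424] shift mm [ -22.7 -109.2   42.4] turn [-0.  0.  0.]
```

Request:
jog_arm:
  deltas: [-0.023,-0.109,0,0,0,0,0.15,-0.023,-0.109,0,0,0,0,0.15,-0.023,-0.109,0,0,0,0,0.15,-0.023,-0.109,0,0,0,0,0.15,-0.023,-0.109,0.02,0,0,0,0.15,-0.023,-0.109,0.04,0,0,0,0.15,-0.023,-0.109,0.04,0,0,0,0.15,-0.023,-0.109,0.04,0,0,0,0.15]

```text
time: 24.75
tool_pos: [0.4991, -0.3023, 0.102]
tcp_rot: [-0.222, -3.132, -0.002]
wrist_force: [0.7, -0.2, 0.4]
width: 0.575
grip_force: 0.0
```

```bash
python3 - <<'E'
from h import *
go([.499,-.3064,.049],np.radians(90-8.2))
E
```

```text
t 24.75 pos [ 0.4991 -0.3023  0.102 ] shift mm [-0.5 -4.1 52.9] turn [ 0.1 -0.1  0.1]
```

Request:
jog_arm:
  deltas: [-0.0005,-0.003,0.02,0,0,0,0.15,-0.0005,-0.003,0.035,0,0,0,0.15,-0.0005,-0.003,0.045,0,0,0,0.15,-0.0005,-0.003,0.052,0,0,0,0.15,-0.0005,-0.003,0.052,0,0,0,0.15,-0.0005,-0.003,0.052,0,0,0,0.15]

```text
time: 25.35
tool_pos: [0.4997, -0.3073, 0.0505]
tcp_rot: [0.224, 3.133, -0.0]
wrist_force: [-0.2, 0.1, 0.4]
width: 0.577
grip_force: 0.0
```

Request:
jog_arm:
  deltas: [0,0,0,0,0,0,-0.3,0,0,0,0,0,0,-0.5,0,0,0,0,0,0,-0.7,0,0,0,0,0,0,-0.8,0,0,0,0,0,0,-0.8,0,0,0,0,0,0,-0.8]

```text
time: 25.95
tool_pos: [0.5001, -0.3078, 0.051]
tcp_rot: [0.224, 3.132, -0.002]
wrist_force: [-0.1, -1.4, 3.5]
width: 0.13
grip_force: 36.6
```

Request:
jog_arm:
  deltas: [0,0,-0.01,0,0,0,-0.8,0,0,-0.03,0,0,0,-0.8,0,0,-0.06,0,0,0,-0.8,0,0,-0.09,0,0,0,-0.8,0,0,-0.1,0,0,0,-0.8,0,0,-0.1,0,0,0,-0.8]

```text
time: 26.55
tool_pos: [0.5007, -0.3077, 0.1523]
tcp_rot: [0.224, 3.13, -0.002]
wrist_force: [-0.7, -0.6, -0.4]
width: 0.132
grip_force: 36.0
```

```bash
python3 - <<'E'
from h import *
go([.4827,.1309,.14],np.radians(99.2))
E
```

```text
t 26.55 pos [ 0.5007 -0.3077  0.1523] shift mm [ 80.3 431.5  11.4] turn [ -0.1   0.2 -17.4]
```

Request:
jog_arm:
  deltas: [0.08,0.4315,0.01,0,0,-17.4,-0.8,0.08,0.4315,0.01,0,0,-17.4,-0.8,0.08,0.4315,0.01,0,0,-17.4,-0.8,0.08,0.4315,0.01,0,0,-17.4,-0.8,0.08,0.4315,0.01,0,0,-17.4,-0.8,0.08,0.4315,0.01,0,0,-17.4,-0.8,0.08,0.4315,0.01,0,0,-17.4,-0.8,0.08,0.4315,0.01,0,0,-17.4,-0.8]

```text
time: 27.35
tool_pos: [0.4812, 0.0942, 0.1389]
tcp_rot: [0.252, -3.128, -0.0]
wrist_force: [0.8, -0.4, -1.0]
width: 0.129
grip_force: 36.0
```

```bash
python3 - <<'E'
from h import *
go([.4827,.1309,.07],np.radians(99.2))
E
```

```text
t 27.35 pos [0.4812 0.0942 0.1389] shift mm [-7.6 36.  68.9] turn [ 0.  -0.2  0. ]
```

Request:
jog_arm:
  deltas: [-0.006,0.02,0,0,0,0,-0.8,-0.006,0.0365,0,0,0,0,-0.8,-0.006,0.0365,0.0,0,0,0,-0.8,-0.006,0.0365,0.03,0,0,0,-0.8,-0.006,0.0365,0.05,0,0,0,-0.8,-0.006,0.0365,0.067,0,0,0,-0.8,-0.006,0.0365,0.067,0,0,0,-0.8,-0.006,0.0365,0.067,0,0,0,-0.8]

```text
time: 28.15
tool_pos: [0.4824, 0.1285, 0.0731]
tcp_rot: [0.251, -3.129, 0.001]
wrist_force: [0.4, -0.2, 0.0]
width: 0.129
grip_force: 36.0
```

```bash
python3 - <<'E'
from h import *
go([.4827,.1309,.0525],np.radians(99.2))
E
```

```text
t 28.15 pos [0.4824 0.1285 0.0731] shift mm [-0.7  2.3 20.6] turn [-0.  -0.2 -0. ]
```

Request:
jog_arm:
  deltas: [0,0.002,0.005,0,0,0,-0.8,0,0.002,0.01,0,0,0,-0.8,0,0.002,0.014,0,0,0,-0.8,0,0.002,0.017,0,0,0,-0.8,0,0.002,0.019,0,0,0,-0.8,0,0.002,0.02,0,0,0,-0.8,0,0.002,0.02,0,0,0,-0.8]

```text
time: 28.85
tool_pos: [0.4831, 0.1313, 0.054]
tcp_rot: [0.253, -3.131, 0.0]
wrist_force: [-0.0, 0.6, -1.0]
width: 0.128
grip_force: 36.0
```

Request:
jog_arm:
  deltas: [0,0,0.001,0,0,0,-0.8,0,0,0.002,0,0,0,-0.8,0,0,0.002,0,0,0,-0.8]

```text
time: 29.15
tool_pos: [0.4831, 0.1313, 0.0521]
tcp_rot: [0.252, -3.131, 0.0]
wrist_force: [-0.3, -0.4, -0.4]
width: 0.127
grip_force: 36.0
```

Request:
jog_arm:
  deltas: [0,0,0.0005,0,0,0,-0.8,0,0,0.001,0,0,0,-0.8,0,0,0.001,0,0,0,-0.8]

```text
time: 29.45
tool_pos: [0.4831, 0.1313, 0.0511]
tcp_rot: [0.252, -3.131, 0.0]
wrist_force: [0.5, 0.7, -0.7]
width: 0.127
grip_force: 36.0
```

Request:
jog_arm:
  deltas: [0,0,0.0005,0,0,0,-0.8,0,0,0.001,0,0,0,-0.8,0,0,0.001,0,0,0,-0.8]

```text
time: 29.75
tool_pos: [0.4831, 0.1312, 0.0509]
tcp_rot: [0.252, -3.131, 0.0]
wrist_force: [-3.6, -1.1, 5.7]
width: 0.128
grip_force: 36.9
```

Request:
jog_arm:
  deltas: [0,0,0.0,0,0,0,-0.6,0,0,0.0,0,0,0,-0.3,0,0,0.0,0,0,0,0.0,0,0,0.0,0,0,0,0.1,0,0,0.0,0,0,0,0.1,0,0,-0.03,0,0,0,0.1,0,0,-0.07,0,0,0,0.1,0,0,-0.1,0,0,0,0.1]

```text
time: 30.55
tool_pos: [0.4835, 0.1314, 0.1519]
tcp_rot: [-0.252, 3.13, 0.0]
wrist_force: [1.2, 0.2, -0.4]
width: 0.549
grip_force: 0.0
```

Request:
jog_arm:
  deltas: [0,-0.35,0,0,0,0,0.1,0,-0.35,0,0,0,0,0.1,0,-0.35,0,0,0,0,0.1,0,-0.35,0,0,0,0,0.1,0,-0.35,0,0,0,0,0.1,0,-0.35,0,0,0,0,0.1,0,-0.35,0,0,0,0,0.1,0,-0.35,0,0,0,0,0.1]

```text
time: 31.35
tool_pos: [0.54, -0.2201, 0.1504]
tcp_rot: [-0.244, 3.131, -0.005]
wrist_force: [0.2, 1.0, 0.3]
width: 0.551
grip_force: 0.0
```

```bash
python3 - <<'E'
from h import *
c=read_camera("top")["color"];cv2.imwrite("pics/t9.png",cv2.resize(c[140:255,75:235],None,fx=5,fy=5,interpolation=cv2.INTER_CUBIC))
cv2.imwrite("pics/s9.png",read_camera("scene")["color"])
E
```

```text
(no output)
```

View pics/t9.png

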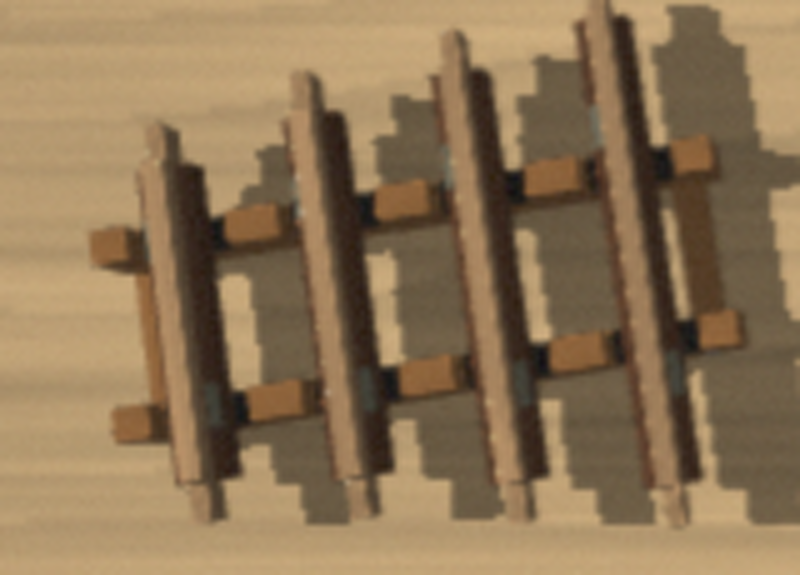

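View pics/s9.png

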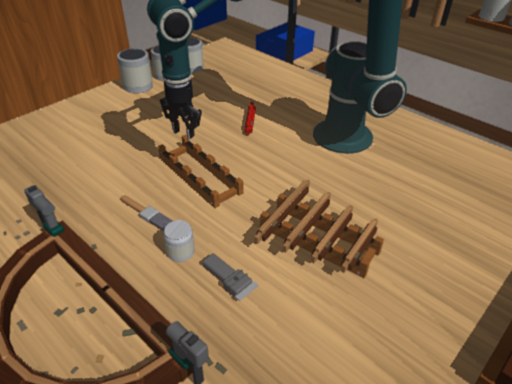

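All four bars are seated, centred and in the order a, b, c, d from left to right. The tin, scraper and brush are where they were, and the arm is clear.

```bash
python3 -c "
from workcell import finish_job
print(finish_job())"
```

```text
the job is handed in; nothing more can be done
None
```

All four bars are in the priming rack in their original left-to-right order (a, b, c, d), tongues up, centred and seated across both bearers; the job is handed in at about 31 s, with the tin, scraper and brush untouched.

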